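# Sort blanks and set up the annealing hearth

## Robot

A 6-joint arm with a two-finger parallel gripper is mounted at the origin on the work surface. World frame = base frame: x ahead of the robot, y to its left, z up, the work surface at z = 0. Lengths are in m, angles in degrees, forces in N, time in s.
With the tool pointing down it reaches from about 0.3 to 0.75 m from the base axis. Payload 8.5 kg.
Tool frame: the origin (TCP) lies midway between the tips of the shut fingers; the grasp point (between the pads) lies 19 mm behind it; z points along the fingers, y is the line along which they close (so a half turn about z gives the same grasp; the last joint's range is limited). The gripper opens to 85 mm and grips with 20 to 120 N. Pads are 22 mm wide; open, the fingers measure 114 mm over their backs; the gripper's body (76 mm by 85 mm) begins 54 mm behind the grasp point. The pads swing forward as they close: fully open they stand 13 mm farther back than shut.
Start: joints at [-12.336, 21.807, 74.336, -0, 83.858, -12.336], TCP at [0.55, 0, 0.231] pointing down, gripper open.
Joint ranges: [-178.18, 178.18], [-50.72, 133.34], [12.68, 142.11], [-81.47, 261.47], [9.98, 163.14], [-165.26, 165.26]. Speed limits (degrees/s): [136.94, 136.94, 180, 180, 180, 180].

## Interface

Orientations are given as a 3x3 rotation matrix whose columns are the frame's x, y, z axes.
In Python, from rig import observe, optics, order, spotter gives the robot as it stands.
- The arm moves only by the tool move_arm, never from a script. Its argument "series" is text: rows parted by semicolons, each of 5 numbers parted by spaces: the shift along the tool's x, y, z in cm, then the turn about the tool's z in degrees, then the opening, from -1 (shut) to 1 (fully open). A call has 1 to 8 rows; each row is the pose to reach, as a shift and turn from the pose commanded when the call began, along the tool's axes at that moment; what a row does not reach only later rows make up. A row lasts 1/8 s, in which the tool goes at most 62.5 mm and 10.7 degrees, less where a joint would pass 70% of its speed; a pose out of reach is approached as far as the arm can. A call with a gripper value outside its range is refused whole. The fingers move at their own pace and stop on an object; "force" is the grip in N (left out, the last holds). Time passes only in rows, so rows that repeat a pose let the fingers close. It gives the time, the measured TCP pose, the force, the opening and the grip force at its end, in the units of the state.
- observe(): the state, without advancing time (a new reading comes with each control period).
- optics.get_image(name): name is "scene" or "side" or "wrist"; returns a dict with "pixels" (400x640x3 uint8, blue, green, red), "camera_matrix" (3x3 intrinsics, pixels), "rvec" (rotation vector, rad) and "tvec" (3), from world to camera coordinates, as OpenCV has them. Camera axes: x right, y down, z forward; pixel columns grow to the right and rows downward; lengths in m; the calibration is good to about 2 mm. A picture is of the moment at which its call begins. There is no depth.
- order.close_job(): hands the job in; it is judged then, once.
Trained networks look in the newest picture that a camera, given by its name, has taken for a name from the list of things; names that differ only in an ending like _2 or _b are one class to them, and where a whole thing is asked for, a point or a joint stands for the part that bears it (a point fixed in the world has none). Each returns a list of dicts, best first, with "score" (0 to 1); they miss things now and then, are a little off and sometimes report something else, mostly with a low value. They report only what shows in the picture. A call takes as long as a camera call.
- spotter.find_in(thing, camera): "point" ([x, y, z] in m, in world coordinates, good to about 4 mm: the middle of the surface that is visible of it).
- spotter.cut_out(thing, camera): "pixels" (400x640 bool, what is visible of it).
- spotter.mark_of(thing, camera): "point" ([x, y, z] in m, in world coordinates, good to about 4 mm: a listed point, or the origin of a listed thing).
The state is a dict: "time_s": time; "q": joint angles; "qvel": joint speeds; "joint_efforts": joint torques, N m; "position": TCP position; "tool_rot": TCP orientation; "ft_force": force on the tool from outside, world axes, zero at the start; "wrist_torque": the same for the moment, N m; "grip_width": finger opening in m; "gripper_force": force on a finger pad.
Only numpy, scipy, OpenCV 4.12 (cv2) and the standard library are available. Lean on these libraries where they do the work, as an engineer would, in place of code of your own. Each camera call takes 0.05 s, during which the arm holds its last target. There are 200 camera calls.

## Task

Make the hearth ready for annealing: sort the loose blanks lying on the bench into the steel pan, every copper disc into its large bay and every brass bar into its small bay. Then take the pan by its handle and slide it along the bench, without lifting it, into the hearth, square to the back bricks, until the marked spot on its divider is directly under the torch nozzle. Last, close the hearth's open right side with the loose firebrick, laid lengthwise inside the outlined rectangle; leave the jar and the steel ring where they are.

Things in the scene. Friction and masses are not known exactly. Their poses are not given: they have to be found in the camera images.
- hearth: Fixed hearth; origin on the bench straight below the torch nozzle, x to its back, y left, z up. Fixed cream bricks 64 mm high: back row 230 mm long, front face at x +90 mm, centred; one left brick, inner face at y +126 mm, x -25 to +90 mm. Right (-y) and front are open. A cold torch is clamped to a stand behind. Placed and turned anew each run.
- nozzle_tip (a point): Lower end of the brass torch nozzle, 85 mm above the bench. The torch tube rises from it backwards and a little to the left (hearth +x, some +y), at about 45 degrees, to 275 mm high at the stand (hearth x 190, y 120 mm).
- gate (a point): Centre of the space for the loose brick at the hearth's right side: 32 mm above the middle of the dark outlined rectangle (127 x 69 mm, long side along hearth x) on the bench, 140 mm to the -y side of the hearth origin.
- pan: Loose low steel tray, 130 (x) by 190 mm (y), 0.3 to 0.45 kg. Origin: centre of underside, z up. Walls 5 mm thick, 20 mm high; floor 4 mm. A flat divider 20 mm high (y -20 to 0 mm) parts the LARGE bay (y 0 to +90 mm) from the SMALL bay (y -90 to -20 mm); both x -60 to +60 mm. A dark wooden handle sticks out of its front (-x) side.
- pan_mark (a point): The marked spot: a small black disc with a white dot, diameter 16 mm, on top of the pan's divider, at pan x 0, y -10 mm, 20 mm above the bench.
- pan_handle (a point): Middle of the top face of the pan's handle: a straight wooden bar along pan x, 14 mm wide (y), from pan x -131 to -65 mm, at pan y -10 mm, solid from the bench up to 45 mm. This point is at pan x -100 mm, z 45 mm.
- brick: The loose light firebrick, cream, 115 mm (x) by 57 mm (y) by 64 mm (z) high, 0.18 to 0.35 kg. Origin at the centre of its underside, x along its length, z up as it starts.
- brick_mid (a point): Centre of the loose brick, 32 mm above the bench when it lies on its underside.
- jar: White-capped flux jar, 56 mm wide, 70 mm high. Not part of the job. Origin under its centre.
- steel_ring: Grey steel ring, outside 40 mm, hole 24 mm, 8 mm high, lying on the bench. Not part of the job. Origin under its centre.
- disc1: Copper blank: red-brown round disc, 34 mm diameter, 14 mm thick, 110 g, lying flat. Origin at the centre of its underside. May be absent.
- disc2: Copper blank: red-brown round disc, 34 mm diameter, 14 mm thick, 110 g, lying flat. Origin at the centre of its underside. May be absent.
- disc3: Copper blank: red-brown round disc, 34 mm diameter, 14 mm thick, 110 g, lying flat. Origin at the centre of its underside. May be absent.
- bar1: Brass blank: yellow straight bar, 46 mm (x) by 18 mm (y) by 14 mm (z), 100 g, lying flat. Origin at the centre of its underside, x along its length. May be absent.
- bar2: Brass blank: yellow straight bar, 46 mm (x) by 18 mm (y) by 14 mm (z), 100 g, lying flat. Origin at the centre of its underside, x along its length. May be absent.
- bar3: Brass blank: yellow straight bar, 46 mm (x) by 18 mm (y) by 14 mm (z), 100 g, lying flat. Origin at the centre of its underside, x along its length. May be absent.

How it is judged:
By the outcome, as a careful person would: the job done as asked, in the order asked, and still so for the second after the job is handed in, with the robot touching nothing.
Of disc1, disc2, disc3 only 2 to 3 are there at a start; the rules pass over those that are not, and their reading is None.
Of bar1, bar2, bar3 only 2 to 3 are there at a start; the rules pass over those that are not, and their reading is None.
At some moment in a run one of disc1, disc2, disc3, bar1, bar2, bar3, brick may be knocked a few centimetres aside while the robot is not near it.
Once in a run the grip may slacken for a moment while it holds something.
It also fails if it takes over 210 s, if anything falls off the work surface, if the arm or the gripper's body presses on something with over 40 N, if the wrist force passes 120 N, or if a joint passes its speed limit or range.

## Working session

There is one attempt and no reset: what is moved stays moved. The work goes in short steps, Python scripts to look and compute and a tool call to move; the robot and the scene stay as the last step left them, time stands still between calls to the robot, and variables do not carry over. Pictures are saved under pics/ and viewed, at most 16 in all, crops included, and the job is handed in when it is done.

Besides the shell and the picture viewer there is one more tool, called after "Request:" as name(argument=value, ...) on one line, values as JSON. move_arm: Moves the arm, as the interface text tells. Its arguments: {"type":"object","properties":{"series":{"type":"string"},"force":{"type":"number"}},"required":["series"]}

```bash
ls; mkdir -p pics; cat > h.py <<'E'
import numpy as np, cv2
from rig import observe, optics, order, spotter
def img(n): return optics.get_image(n)
def save(n,f): 
    d=img(n); cv2.imwrite('pics/'+f,d['pixels']); return d
def proj(d,P):
    return cv2.projectPoints(np.array(P,float).reshape(-1,1,3),d['rvec'],d['tvec'],d['camera_matrix'],None)[0].reshape(-1,2)
def ray(d,uv,z):
    R=cv2.Rodrigues(np.array(d['rvec'],float))[0];t=np.array(d['tvec'],float).ravel()
    uv=np.array(uv,float).reshape(-1,2)
    v=np.c_[uv,np.ones(len(uv))]@np.linalg.inv(d['camera_matrix']).T@R
    c=-R.T@t
    return c+v*((z-c[2])/v[:,2])[:,None]
E
python3 - <<'E'
from h import *
s=observe(); print(s['time_s'],s['position'],np.round(s['tool_rot'],3),s['grip_width'])
for c in('scene','side'):
    save(c,c+'1.png')
    for n in['disc1','bar1','brick','pan','jar','steel_ring','hearth']:
        for r in spotter.mark_of(n,c): print(c,n,np.round(r['point'],3),round(r['score'],2))
    for n in['nozzle_tip','gate','pan_mark','pan_handle','brick_mid']:
        for r in spotter.mark_of(n,c): print(c,n,np.round(r['point'],3),round(r['score'],2))
print(observe()['time_s'])
E
```

```text
pics
0.0 [5.49683119e-01 7.17800321e-05 2.30689918e-01] [[ 0.     1.    -0.002]
 [ 1.     0.     0.   ]
 [ 0.    -0.002 -1.   ]] 0.08545139429970533
scene disc1 [ 0.616 -0.324 -0.004] 0.7
scene disc1 [ 0.423  0.039 -0.004] 0.67
scene disc1 [ 0.431 -0.249  0.   ] 0.6
scene disc1 [ 0.696 -0.199 -0.002] 0.34
scene bar1 [ 0.511 -0.356  0.001] 0.58
scene brick [ 0.441  0.351 -0.002] 0.81
scene brick [ 0.702 -0.199  0.001] 0.4
scene pan [ 0.557 -0.111  0.004] 0.77
scene jar [ 0.699 -0.199 -0.002] 0.74
scene steel_ring [ 0.502 -0.456 -0.002] 0.64
scene hearth [0.573 0.124 0.001] 0.63
scene nozzle_tip [0.567 0.121 0.081] 0.92
scene gate [ 0.566 -0.019  0.032] 0.88
scene pan_mark [ 0.554 -0.123  0.02 ] 0.86
scene pan_handle [ 0.457 -0.108  0.044] 0.86
scene brick_mid [0.442 0.354 0.03 ] 0.78
scene brick_mid [ 0.699 -0.198 -0.002] 0.65
scene brick_mid [ 0.509 -0.358  0.001] 0.26
side disc1 [ 0.618 -0.33  -0.002] 0.76
side disc1 [ 0.458 -0.102  0.046] 0.54
side disc1 [0.427 0.041 0.003] 0.53
side disc1 [ 0.429 -0.249 -0.004] 0.49
side bar1 [ 0.506 -0.358 -0.003] 0.65
side bar1 [0.452 0.168 0.001] 0.61
side bar1 [ 0.431 -0.245 -0.004] 0.18
side brick [0.444 0.349 0.   ] 0.65
side pan [ 0.56  -0.11  -0.008] 0.83
side jar [ 0.702 -0.196  0.001] 0.57
side hearth [0.575 0.125 0.001] 0.87
side nozzle_tip [0.575 0.126 0.085] 0.66
side gate [ 0.566 -0.019  0.029] 0.93
side pan_mark [ 0.557 -0.125  0.02 ] 0.96
side pan_mark [0.452 0.167 0.001] 0.47
side pan_mark [ 0.43  -0.247 -0.004] 0.32
side pan_handle [0.572 0.125 0.086] 0.29
side brick_mid [0.442 0.354 0.031] 0.7
1.3
```

View pics/scene1.png

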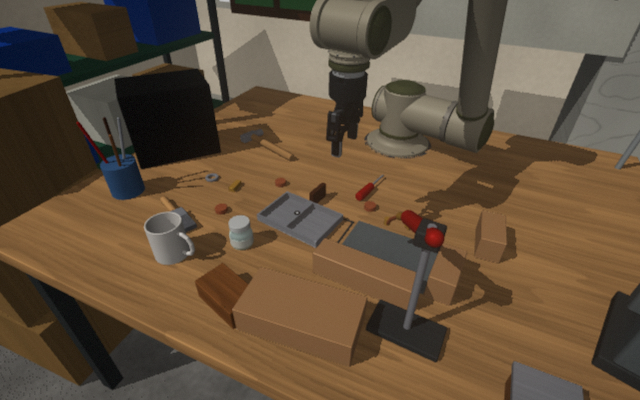

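View pics/side1.png

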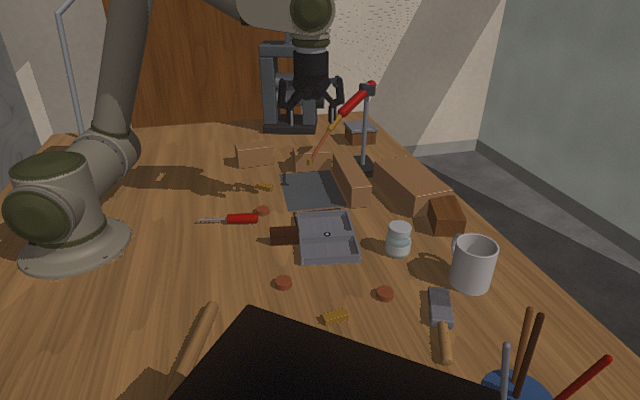

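Scene shows three discs at (281,183), (221,209), (370,207) and one bar at (236,185). The side view shows both bars at (335,316) and (264,187), the pan at (327,237), the brick at (254,157) and the hearth plate at (315,190). Next I'll refine the poses from masks.

```bash
cat >> h.py <<'E'
def top(n,c,z,d=None,smin=.3,k=4):
    "mask -> (score, centre at height z, long-axis yaw deg, sizes) from back-projected hull"
    d=d or img(c); out=[]
    for r in spotter.cut_out(n,c)[:k]:
        if r['score']<smin: continue
        m=r['pixels'].astype(np.uint8); v,u=np.nonzero(m)
        if len(u)<15: continue
        P=ray(d,np.c_[u,v],z)[:,:2].astype(np.float32)
        (cx,cy),(w,h),a=cv2.minAreaRect(P*1000)
        if w<h: w,h,a=h,w,a+90
        a=(a+90)%180-90
        out.append((round(r['score'],2),np.round([cx/1000,cy/1000],4),round(a,1),round(w),round(h),len(u)))
    return out
def go(x,y,z,yaw=None):
    "shift in tool axes cm and turn; yaw = world angle of closing line (tool y)"
    s=observe();R=np.array(s['tool_rot']);d=R.T@(np.array([x,y,z])-s['position'])*100
    cur=np.degrees(np.arctan2(R[1,1],R[0,1]));t=None
    if yaw is not None: t=-((yaw-cur+90)%180-90)
    print('shift',np.round(d,2),'turn',t if t is None else round(t,1),'q6',round(s['q'][5],1),'curyaw',round(cur,1),'pos',np.round(s['position'],4))
E
python3 - <<'E'
from h import *
for c in('scene','side','wrist'):
    for n,z in(('disc1',.014),('bar1',.014),('pan',.02),('brick',.064)):
        for r in top(n,c,z): print(c,n,*r)
d=save('wrist','w1.png')
s=img('side')
print('driver',ray(s,[[197,220],[228,219],[258,217]],.01)[:,:2].round(3))
for n in('pan_mark','pan_handle','gate','pan'):
    for r in spotter.mark_of(n,'wrist')[:2]: print(n,np.round(r['point'],3),round(r['score'],2))
E
```

```text
scene disc1 0.65 [ 0.512  -0.4443] 38.0 48 36 93
scene disc1 0.58 [ 0.4444 -0.2422] 29.8 44 27 73
scene disc1 0.51 [ 0.6265 -0.3206] 36.9 43 29 101
scene pan 0.57 [ 0.5216 -0.1026] -8.4 245 203 2996
scene brick 0.71 [0.4775 0.348 ] 4.2 188 69 1430
side disc1 0.64 [ 0.4327 -0.2541] 79.2 39 30 191
side disc1 0.62 [ 0.6144 -0.3331] 57.0 48 36 279
side disc1 0.42 [0.4262 0.0278] 82.0 46 31 117
side bar1 0.88 [ 0.5068 -0.3652] 8.7 49 29 306
side bar1 0.45 [0.447  0.1555] -47.6 56 33 93
side pan 0.69 [ 0.5239 -0.1216] 82.3 214 195 3580
side brick 0.67 [0.4405 0.2822] 87.3 195 118 928
wrist disc1 0.85 [ 0.436 -0.24 ] 64.5 43 32 619
wrist disc1 0.74 [0.4298 0.0406] 41.9 35 32 938
wrist pan 0.69 [ 0.5261 -0.105 ] -8.7 200 197 20257
wrist pan 0.41 [ 0.6813 -0.2057] -64.3 67 17 542
driver [[0.265 0.028]
 [0.34  0.014]
 [0.413 0.005]]
pan_mark [ 0.553 -0.121  0.023] 0.78
pan_handle [ 0.455 -0.106  0.049] 0.63
gate [0.573 0.126 0.   ] 0.54
pan [ 0.557 -0.113 -0.005] 0.89
```

View pics/w1.png

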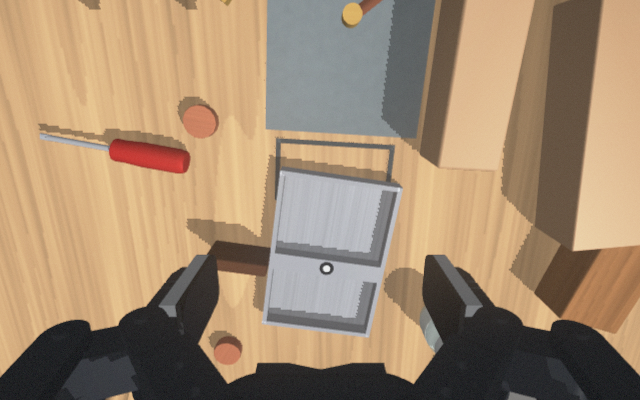

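The wrist view shows the pan with corners at about (284,171), (401,187), (368,336), (264,322), and the gate outline at (277,138)–(394,147). Discs are at (200,121) and (228,350), and the screwdriver's end is at (189,160).

```bash
python3 - <<'E'
from h import *
d=img('wrist')
p=ray(d,[[284,171],[401,187],[368,336],[264,322],[326,268]],.02)[:,:2];print(p.round(4))
a=np.degrees(np.arctan2(*(p[1]-p[0])[::-1]));b=np.degrees(np.arctan2(*(p[2]-p[3])[::-1]));print('pan yaw',a,b,'centre',p[:4].mean(0), np.linalg.norm(p[1]-p[0]),np.linalg.norm(p[0]-p[3]))
g=ray(d,[[277,138],[394,147]],0)[:,:2];print('gate',g.round(4),np.degrees(np.arctan2(*(g[1]-g[0])[::-1])))
print('driver',ray(d,[[189,160]],.012)); print('plate',ray(d,[[267,129],[415,138]],0))
print('brick left edge', ray(d,[[438,165],[497,170]],.0))
print('disc',ray(d,[[200,121]],.012))
go(.43,-.249,.13,-8)
go(.425,.041,.13,-8)
E
```

```text
[[ 0.513  -0.0093]
 [ 0.6354 -0.0265]
 [ 0.6083 -0.2137]
 [ 0.4837 -0.1938]
 [ 0.5571 -0.1218]]
pan yaw -7.9897589068223 -9.085642575722511 centre [ 0.56010173 -0.1108443 ] 0.12360084743534983 0.1867899649477937
gate [[0.5045 0.0219]
 [0.6296 0.0124]] -4.363166624669891
driver [[0.4128365  0.00054105 0.012     ]]
plate [[0.49426578 0.03139397 0.        ]
 [0.65137808 0.02201591 0.        ]]
brick left edge [[ 0.6787926  -0.0073147   0.        ]
 [ 0.74392181 -0.01286057  0.        ]]
disc [[0.42839343 0.04080893 0.012     ]]
shift [-24.9  -12.    10.13] turn 8.0 q6 -12.3 curyaw 0.0 pos [0.55   0.     0.2313]
shift [  4.1  -12.5   10.13] turn 8.0 q6 -12.3 curyaw 0.0 pos [0.55   0.     0.2313]
```

Request:
move_arm(series="1.5 -4 4 0 0.4; 3 -8 8 0 0.4; 4.1 -12.1 12 0 0.4; 4.1 -12.1 15 0 0.4; 4.1 -12.1 19 0 0.4; 4.1 -12.1 22.7 0 0.4; 4.1 -12.1 22.7 0 0.4; 4.1 -12.1 22.7 0 -1", force=40)

```text
time_s: 3.85
position: [0.4297, 0.0409, 0.0054]
tool_rot: [[-0.0, 1.0, 0.001], [1.0, 0.0, -0.0], [-0.0, 0.001, -1.0]]
ft_force: [-0.2, -0.4, 0.4]
grip_width: 0.043
gripper_force: 0.0
```

Request:
move_arm(series="0 0 0 0 -1; 0 0 0 0 -1; 0 0 0 0 -1; 0 0 0 0 -1")

```text
time_s: 4.35
position: [0.4296, 0.0409, 0.0059]
tool_rot: [[-0.0, 1.0, 0.003], [1.0, 0.0, -0.001], [-0.001, 0.003, -1.0]]
ft_force: [0.0, 0.4, 5.2]
grip_width: 0.0317
gripper_force: 39.2
```

Request:
move_arm(series="0 0 -3 0 -1; 0 0 -7 -10 -1; -3 3 -8 -20 -1; -6 6 -8 -30 -1; -9 8.5 -8 -40 -1; -10.2 9.8 -8 -50 -1; -10.2 9.8 -8 -60 -1; -10.2 9.8 -8 -70 -1")

```text
time_s: 5.35
position: [0.5272, -0.0612, 0.0856]
tool_rot: [[-0.942, 0.337, 0.002], [0.337, 0.942, -0.001], [-0.002, 0.0, -1.0]]
ft_force: [-0.4, -0.1, -1.0]
grip_width: 0.0315
gripper_force: 40.9
```

```bash
python3 - <<'E'
from h import *
s=observe();print(s['grip_width'],s['gripper_force']);go(.5281,-.0614,.013,81.5)
d=save('wrist','w2.png')
E
```

```text
0.03152567248276172 40.93672335147858
shift [-0.08  0.01  7.26] turn -11.2 q6 -89.7 curyaw 70.3 pos [ 0.5272 -0.0612  0.0856]
```

View pics/w2.png

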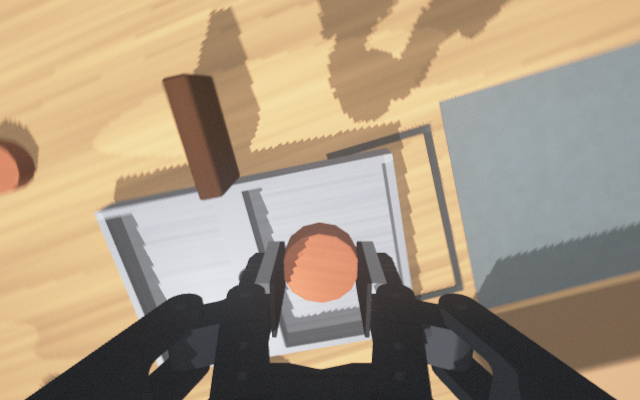

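The held disc (320,262) hangs over the large bay, between the divider (262,220) and the end wall (397,220). I'll lower it and release.

Request:
move_arm(series="-0.1 0 2 -10 -1; -0.1 0 5 -11.2 -1; -0.1 0 7.2 -11.2 -1; -0.1 0 7.2 -11.2 -1; -0.1 0 7.2 -11.2 0.1; -0.1 0 7.2 -11.2 0.1; -0.1 0 4 -11.2 0.1; -0.1 0 -2 -11.2 0.1")

```text
time_s: 6.4
position: [0.5271, -0.0611, 0.1048]
tool_rot: [[-0.988, 0.154, -0.003], [0.154, 0.988, 0.001], [0.003, 0.001, -1.0]]
ft_force: [0.5, 0.6, 0.3]
grip_width: 0.0472
gripper_force: 0.0
```

```bash
python3 - <<'E'
from h import *
print(observe()['ft_force']); go(.431,-.249,.1,81.5)
for c in('scene','side'):
  for r in spotter.mark_of('disc1',c): print(np.round(r['point'],3),round(r['score'],2))
E
```

```text
[0.50141258 0.55829057 0.27172138]
shift [  6.61 -20.04   0.49] turn -0.3 q6 -100.6 curyaw 81.2 pos [ 0.5271 -0.0611  0.1048]
[ 0.426  0.038 -0.002] 0.57
[ 0.618 -0.325 -0.001] 0.53
[ 0.431 -0.245  0.002] 0.49
[ 0.62  -0.331  0.001] 0.57
[0.424 0.041 0.004] 0.51
[ 0.43  -0.247 -0.004] 0.49
```

Request:
move_arm(series="1.7 -5 0 0 0.4; 3.5 -10 0 0 0.4; 5 -15 0 0 0.4; 6.6 -19.9 0 0 0.4; 6.6 -19.9 0 0 0.4; 6.6 -19.9 0 0 0.4")

```text
time_s: 7.25
position: [0.4323, -0.2475, 0.1044]
tool_rot: [[-0.988, 0.153, 0.0], [0.153, 0.988, 0.0], [-0.0, 0.0, -1.0]]
ft_force: [0.2, -0.2, -0.1]
grip_width: 0.0599
gripper_force: 0.0
```

```bash
python3 - <<'E'
from h import *
d=save('wrist','w3.png')
for r in top('disc1','wrist',.014,d): print(*r)
for r in spotter.mark_of('disc1','wrist'): print(np.round(r['point'],3),round(r['score'],2))
go(.431,-.249,.006,81.5)
E
```

```text
0.91 [ 0.528  -0.0625] 45.0 45 34 1995
0.66 [ 0.4315 -0.2446] -9.8 36 32 1891
[ 0.531 -0.063  0.002] 0.8
[ 0.436 -0.243 -0.002] 0.66
shift [ 0.14 -0.24  9.84] turn -0.2 q6 -124.6 curyaw 81.3 pos [ 0.4327 -0.2468  0.1044]
```

View pics/w3.png

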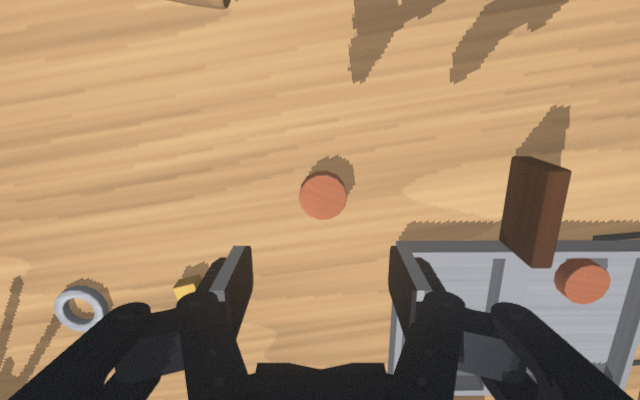

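Disc B is at (323,195), centred between the fingers; the ring is at (82,307), the bar at (186,290), and the first disc sits in the large bay at (582,281).

Request:
move_arm(series="0 0.1 4 0 0.4; 0 0.1 8 0 0.4; 0 0.1 9.8 0 0.4; 0 0.1 9.8 0 0.4; 0 0.1 9.8 0 -1; 0 0.1 9.8 0 -1; 0 0.1 9.8 0 -1; 0 0.1 9.8 0 -1")

```text
time_s: 8.4
position: [0.433, -0.247, 0.0076]
tool_rot: [[-0.988, 0.153, 0.002], [0.153, 0.988, -0.001], [-0.002, -0.001, -1.0]]
ft_force: [-0.4, 2.7, 6.0]
grip_width: 0.0315
gripper_force: 39.3
```

Request:
move_arm(series="0 0 -3 0 -1; 0 0 -8 0 -1; -3 5 -8 0 -1; -6 10 -8 0 -1; -8 15 -8 0 -1; -10.4 19.7 -8 0 -1; -10.4 19.7 -8 0 -1; -10.4 19.7 -8 0 -1")

```text
time_s: 9.4
position: [0.5651, -0.0682, 0.0866]
tool_rot: [[-0.988, 0.153, 0.0], [0.153, 0.988, -0.0], [-0.0, -0.0, -1.0]]
ft_force: [-0.2, 0.0, -1.4]
grip_width: 0.0313
gripper_force: 40.0
```

```bash
python3 - <<'E'
from h import *
s=observe();print(s['grip_width'],s['gripper_force']);go(.5657,-.067,.013,81.5)
E
```

```text
0.03132053710748225 39.99877452850342
shift [-0.04  0.14  7.36] turn -0.3 q6 -100.0 curyaw 81.2 pos [ 0.5651 -0.0682  0.0866]
```

Request:
move_arm(series="0 0.1 3 0 -1; 0 0.1 6 0 -1; 0 0.1 7.3 0 -1; 0 0.1 7.3 0 -1; 0 0.1 7.3 0 0.1; 0 0.1 7.3 0 0.1; 0 0.1 4 0 0.1; 0 0.1 -2 0 0.1")

```text
time_s: 10.4
position: [0.5646, -0.0669, 0.1064]
tool_rot: [[-0.988, 0.153, -0.004], [0.153, 0.988, 0.001], [0.004, 0.001, -1.0]]
ft_force: [0.7, 0.1, -0.5]
grip_width: 0.0468
gripper_force: 0.0
```

Request:
move_arm(series="-2 -5 -0.5 0 0.4; -4 -10 -0.5 0 0.4; -6 -15 -0.5 0 0.4; -8 -20 -0.5 0 0.4; -9.1 -24.9 -0.5 0 0.4; -9.1 -24.9 -0.5 0 0.4; -9.1 -24.9 -0.5 0 0.4")

```text
time_s: 11.28
position: [0.6172, -0.3266, 0.1115]
tool_rot: [[-0.988, 0.153, -0.0], [0.153, 0.988, 0.0], [0.0, 0.0, -1.0]]
ft_force: [0.3, 0.2, -0.5]
grip_width: 0.0596
gripper_force: 0.0
```

```bash
python3 - <<'E'
from h import *
d=save('wrist','w4.png')
for n in('disc1','bar1'):
 for r in top(n,'wrist',.014,d): print(n,*r)
go(.617,-.327,.0075,81.5)
E
```

```text
disc1 0.97 [ 0.6169 -0.3249] -8.7 34 34 1783
bar1 0.83 [ 0.5088 -0.3576] 5.5 48 21 2504
shift [ 0.04 -0.13 10.43] turn -0.2 q6 -118.8 curyaw 81.3 pos [ 0.6175 -0.3258  0.1118]
```

View pics/w4.png

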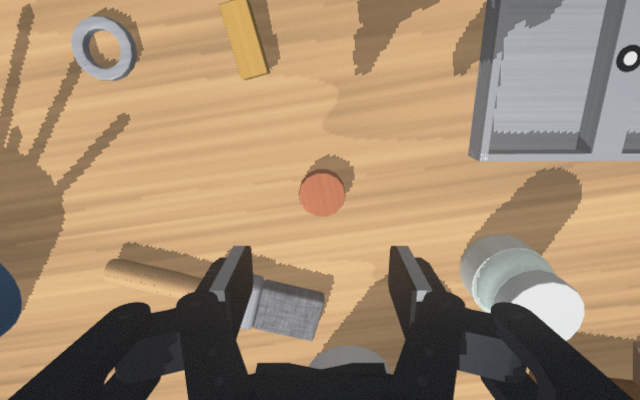

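Disc A is at (322,193), centred; the brush head is at (290,305), the mug rim at (350,352) and the jar at (525,285). I'll check clearance from the mug and brush.

```bash
python3 - <<'E'
from h import *
d=img('wrist')
for z in(.08,.1): print(z,ray(d,[[350,348]],z)[:,:2].round(3))
print(ray(d,[[250,275],[322,292]],.02)[:,:2].round(3))
s=img('scene'); print('mug base',ray(s,[[168,262],[190,258]],0).round(3), 'rim',ray(s,[[150,225],[185,215]],.09).round(3))
E
```

```text
0.08 [[ 0.696 -0.319]]
0.1 [[ 0.679 -0.318]]
[[ 0.671 -0.387]
 [ 0.694 -0.335]]
mug base [[ 0.828 -0.319  0.   ]
 [ 0.795 -0.282  0.   ]] rim [[ 0.815 -0.356  0.09 ]
 [ 0.753 -0.31   0.09 ]]
```

Request:
move_arm(series="0 0.1 4 0 0.4; 0 0.1 8 0 0.4; 0 0.1 10.4 0 0.4; 0 0.1 10.4 0 0.4; 0 0.1 10.4 0 -1; 0 0.1 10.4 0 -1; 0 0.1 10.4 0 -1; 0 0.1 10.4 0 -1")

```text
time_s: 12.52
position: [0.6182, -0.3265, 0.0094]
tool_rot: [[-0.988, 0.153, 0.003], [0.153, 0.988, -0.002], [-0.003, -0.001, -1.0]]
ft_force: [-0.6, 1.2, 6.4]
grip_width: 0.0309
gripper_force: 39.2
```

Request:
move_arm(series="0 0 -4 0 -1; 0 0 -9 0 -1; 1.5 5 -9 0 -1; 2.5 10 -9 0 -1; 4 15 -9 0 -1; 5 20 -9 0 -1; 5.3 24.7 -9 0 -1; 5.3 24.7 -9 0 -1")

```text
time_s: 13.52
position: [0.6029, -0.0709, 0.0981]
tool_rot: [[-0.989, 0.149, 0.001], [0.149, 0.989, 0.0], [-0.001, 0.0, -1.0]]
ft_force: [-0.1, -0.9, -0.6]
grip_width: 0.0311
gripper_force: 39.9
```

```bash
python3 - <<'E'
from h import *
s=observe();print(s['grip_width'],s['gripper_force']);go(.6033,-.0726,.013,81.5)
E
```

```text
0.03114934824084474 39.86567795276642
shift [-0.06 -0.16  8.51] turn -0.1 q6 -99.3 curyaw 81.4 pos [ 0.6029 -0.0709  0.0981]
```

Request:
move_arm(series="0 -0.15 3 0 -1; 0 -0.15 6.5 0 -1; 0 -0.15 8.35 0 -1; 0 -0.15 8.35 0 -1; 0 -0.15 8.35 0 0.1; 0 -0.15 8.35 0 0.1; 0 -0.15 5 0 0.1; 0 -0.15 0 0 0.1")

```text
time_s: 14.52
position: [0.602, -0.0754, 0.0977]
tool_rot: [[-0.988, 0.153, -0.002], [0.153, 0.988, 0.001], [0.002, 0.0, -1.0]]
ft_force: [0.6, -0.2, 0.1]
grip_width: 0.0467
gripper_force: 0.0
```

Request:
move_arm(series="1 -5 -0.5 0 0.1; 2 -11 -0.5 -5 0.1; 3 -17 -0.5 -10 0.1; 4 -23 -0.5 -14.1 0.1; 5 -29.6 -0.5 -14.1 0.1; 5 -29.6 -0.5 -14.1 0.1; 5 -29.6 -0.5 -14.1 0.1")

```text
time_s: 15.4
position: [0.5079, -0.3602, 0.1026]
tool_rot: [[-0.996, -0.092, 0.0], [-0.092, 0.996, 0.0], [-0.0, 0.0, -1.0]]
ft_force: [0.4, 0.3, 0.4]
grip_width: 0.047
gripper_force: 0.0
```

```bash
python3 - <<'E'
from h import *
d=img('wrist');img('scene');img('side')
for n in('disc1','bar1'):
 for r in top(n,'wrist',.014,d): print(n,*r)
for c in('scene','side'):
 for n in('disc1','bar1'):
  for r in spotter.mark_of(n,c): print(c,n,np.round(r['point'],3),round(r['score'],2))
go(.509,-.3576,.008,95.5)
E
```

```text
disc1 0.64 [ 0.6003 -0.0997] 20.3 17 3 64
bar1 0.64 [ 0.5067 -0.3584] 5.3 49 18 1781
scene disc1 [ 0.6   -0.077  0.004] 0.61
scene disc1 [ 0.528 -0.062  0.001] 0.54
scene disc1 [0.569 0.12  0.082] 0.51
scene disc1 [ 0.562 -0.068  0.005] 0.41
scene bar1 [ 0.512 -0.355  0.   ] 0.58
scene bar1 [0.57  0.123 0.083] 0.35
side disc1 [ 0.527 -0.06   0.008] 0.67
side bar1 [ 0.509 -0.358 -0.003] 0.54
side bar1 [0.452 0.168 0.003] 0.4
shift [-0.1   0.22  9.44] turn -0.2 q6 -141.5 curyaw 95.3 pos [ 0.5082 -0.3599  0.1024]
```

Request:
move_arm(series="0 0.2 4 0 0.1; 0 0.2 8 0 0.1; 0 0.2 9.4 0 0.1; 0 0.2 9.4 0 0.1; 0 0.2 9.4 0 -1; 0 0.2 9.4 0 -1; 0 0.2 9.4 0 -1; 0 0.2 9.4 0 -1")

```text
time_s: 16.85
position: [0.5084, -0.3589, 0.01]
tool_rot: [[-0.996, -0.092, 0.002], [-0.092, 0.996, -0.002], [-0.002, -0.002, -1.0]]
ft_force: [-0.2, 0.7, 7.6]
grip_width: 0.016
gripper_force: 39.3
```

Request:
move_arm(series="0 0 -4 0 -1; 0 0 -8 0 -1; -3 5 -8 7 -1; -5.5 10 -8 13.8 -1; -7.5 15 -8 13.8 -1; -8.9 18.1 -8 13.8 -1; -8.9 18.1 -8 13.8 -1; -8.9 18.1 -8 13.8 -1")

```text
time_s: 17.85
position: [0.5796, -0.1705, 0.0886]
tool_rot: [[-0.989, 0.148, 0.0], [0.148, 0.989, -0.0], [-0.0, -0.0, -1.0]]
ft_force: [-0.1, -0.2, -0.6]
grip_width: 0.0164
gripper_force: 39.4
```

```bash
python3 - <<'E'
from h import *
s=observe();print(s['grip_width'],s['gripper_force']);go(.5796,-.1702,.0145,81.5)
save('wrist','w5.png')
E
```

```text
0.0163753261211733 39.4369250535965
shift [0.01 0.03 7.41] turn -0.0 q6 -109.1 curyaw 81.5 pos [ 0.5796 -0.1705  0.0886]
```

View pics/w5.png

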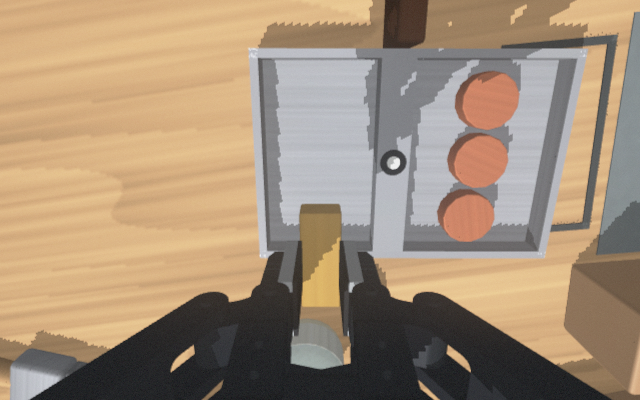

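The bar hangs at (320,255) over the back half of the small bay, parallel to the divider, and the three discs are in the large bay at (487,100), (478,160), (466,215). I'll lower the bar.

Request:
move_arm(series="0 0 3 0 -1; 0 0 6 0 -1; 0 0 7.35 0 -1; 0 0 7.35 0 -1; 0 0 7.35 0 -0.35; 0 0 7.35 0 -0.35; 0 0 5 0 -0.35; 0 0 -1 0 -0.35")

```text
time_s: 18.9
position: [0.5785, -0.1694, 0.0974]
tool_rot: [[-0.989, 0.148, -0.005], [0.148, 0.989, 0.002], [0.005, 0.002, -1.0]]
ft_force: [1.2, 0.0, 0.3]
grip_width: 0.0277
gripper_force: 0.0
```

Request:
move_arm(series="3 4 -2 0 -0.2; 6 9 -4 0 0; 9 14 -4 0 0.1; 12 19 -4 0 0.1; 15 24 -4 0 0.1; 18 28.6 -4 0 0.1; 18 28.6 -4 0 0.1; 18 28.6 -4 0 0.1")

```text
time_s: 19.9
position: [0.4443, 0.1394, 0.1387]
tool_rot: [[-0.989, 0.147, 0.001], [0.147, 0.989, -0.0], [-0.001, -0.0, -1.0]]
ft_force: [0.3, -0.2, 0.2]
grip_width: 0.0469
gripper_force: 0.0
```

```bash
python3 - <<'E'
from h import *
d=save('wrist','w6.png');img('scene');img('side')
for r in top('bar1','wrist',.014,d): print(*r)
for c in('scene','side'):
 for n in('disc1','bar1','brick'):
  for r in spotter.mark_of(n,c): print(c,n,np.round(r['point'],3),round(r['score'],2))
go(.452,.168,.01)
E
```

```text
0.79 [0.4484 0.1697] -39.6 47 20 1426
0.56 [ 0.5797 -0.1675] -8.4 58 32 1489
scene disc1 [ 0.524 -0.062  0.   ] 0.64
scene disc1 [ 0.601 -0.074  0.   ] 0.6
scene disc1 [ 0.564 -0.065  0.005] 0.6
scene bar1 [ 0.58  -0.17   0.002] 0.62
scene brick [0.439 0.353 0.001] 0.85
scene brick [ 0.501 -0.456 -0.002] 0.15
side disc1 [ 0.565 -0.069  0.001] 0.72
side disc1 [ 0.526 -0.061  0.007] 0.49
side disc1 [ 0.602 -0.082  0.004] 0.48
side bar1 [ 0.578 -0.171  0.002] 0.74
side bar1 [0.452 0.167 0.002] 0.58
side brick [0.444 0.348 0.   ] 0.59
side brick [ 0.561 -0.067 -0.002] 0.29
shift [-0.37  2.95 12.83] turn None q6 -78.7 curyaw 81.5 pos [0.444  0.1394 0.1383]
```

View pics/w6.png

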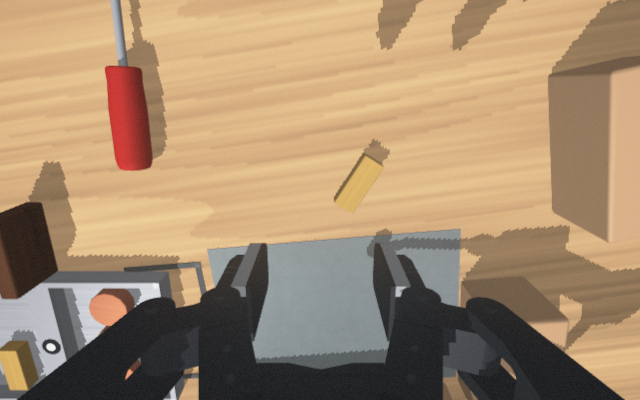

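Bar Q is at (358,182) on free bench, turned by about -40°. The first bar lies in the small bay at (18,365).

Request:
move_arm(series="0 1.5 2 10.4 0; -0.1 2.95 5 20.8 0; -0.1 2.95 8 31.1 0; -0.1 2.95 11 31.1 0; -0.1 2.95 12.8 31.1 0; -0.1 2.95 12.8 31.1 0; -0.1 2.95 12.8 31.1 -1; -0.1 2.95 12.8 31.1 -1")

```text
time_s: 21.4
position: [0.4498, 0.1687, 0.0113]
tool_rot: [[-0.771, 0.637, 0.002], [0.637, 0.771, 0.0], [-0.001, 0.001, -1.0]]
ft_force: [0.2, 0.9, 4.0]
grip_width: 0.0158
gripper_force: 38.9
```

Request:
move_arm(series="0 0 0 0 -1; 0 0 0 0 -1; 0 0 -4 0 -1; 0 0 -9 0 -1")

```text
time_s: 21.9
position: [0.4487, 0.1685, 0.1012]
tool_rot: [[-0.77, 0.637, -0.002], [0.637, 0.77, -0.0], [0.001, -0.001, -1.0]]
ft_force: [1.1, 0.4, -1.2]
grip_width: 0.016
gripper_force: 39.2
```

```bash
python3 - <<'E'
from h import *
s=observe();print(s['grip_width'],s['gripper_force'],s['ft_force']);go(.5222,-.1616,.09,81.5)
E
```

```text
0.015989176138660438 39.24349844455719 [ 1.12511327  0.44394234 -1.23744604]
shift [-26.71 -20.75   1.11] turn -31.1 q6 -44.0 curyaw 50.4 pos [0.4487 0.1685 0.1012]
```

Request:
move_arm(series="-4 -3 0 -5 -1; -8 -6 0 -10 -1; -12 -9 0 -15 -1; -16 -12.5 0 -20 -1; -20 -15.5 0 -25 -1; -24 -18.5 0 -31 -1; -26.7 -20.75 0 -31 -1; -26.7 -20.75 0 -31 -1")

```text
time_s: 22.9
position: [0.5229, -0.1636, 0.1003]
tool_rot: [[-0.988, 0.153, 0.001], [0.153, 0.988, -0.0], [-0.001, -0.0, -1.0]]
ft_force: [0.4, 1.2, -1.0]
grip_width: 0.0162
gripper_force: 39.3
```

```bash
python3 - <<'E'
from h import *
s=observe();print(s['grip_width'],s['gripper_force']);go(.5222,-.1616,.0155,81.5)
d=img('wrist')
for n in('bar1','disc1'):
 for r in top(n,'wrist',.018,d): print(n,*r)
E
```

```text
0.0162483216376678 39.27905559539795
shift [0.1  0.19 8.48] turn -0.3 q6 -111.0 curyaw 81.2 pos [ 0.5229 -0.1636  0.1003]
bar1 0.91 [ 0.5637 -0.1689] -7.7 81 29 3933
disc1 0.97 [ 0.5272 -0.0627] 37.9 38 33 2243
disc1 0.87 [ 0.5626 -0.0692] 42.7 39 33 2010
disc1 0.66 [ 0.5971 -0.076 ] 54.5 41 32 1736
```

Request:
move_arm(series="0.1 0.2 4 0 -1; 0.1 0.2 7 0 -1; 0.1 0.2 8.5 0 -1; 0.1 0.2 8.5 0 -1; 0.1 0.2 8.5 0 -0.35; 0.1 0.2 8.5 0 -0.35; 0.1 0.2 6 0 -0.35; 0.1 0.2 0 0 -0.35")

```text
time_s: 24.05
position: [0.521, -0.1588, 0.0997]
tool_rot: [[-0.989, 0.15, -0.004], [0.15, 0.989, 0.002], [0.005, 0.002, -1.0]]
ft_force: [0.5, 0.4, 0.6]
grip_width: 0.0278
gripper_force: 0.0
```

Request:
move_arm(series="4 2.5 -2 0 0; 7.1 4.4 -4 0 0.1; 7.1 4.4 -4 0 0.1; 7.1 4.4 -4 0 0.1")

```text
time_s: 24.55
position: [0.459, -0.1056, 0.1404]
tool_rot: [[-0.989, 0.15, 0.001], [0.15, 0.989, -0.001], [-0.001, -0.0, -1.0]]
ft_force: [0.6, 0.6, -0.2]
grip_width: 0.047
gripper_force: 0.0
```

```bash
python3 - <<'E'
from h import *
d=save('wrist','w7.png');img('scene');img('side')
for c in('wrist','scene','side'):
 for n in('pan_handle','pan_mark','bar1'):
  for r in spotter.mark_of(n,c): print(c,n,np.round(r['point'],3),round(r['score'],2))
for n,z in(('bar1',.018),('pan_handle',.045)):
  for r in top(n,'wrist',z,d): print(n,*r)
go(.4586,-.1066,.015,81.5)
E
```

```text
wrist pan_handle [ 0.456 -0.105  0.048] 0.84
wrist pan_handle [ 0.554 -0.121  0.02 ] 0.17
wrist pan_mark [ 0.556 -0.121  0.022] 0.6
wrist bar1 [ 0.522 -0.159  0.005] 0.89
scene pan_handle [ 0.457 -0.105  0.044] 0.86
scene pan_mark [ 0.553 -0.122  0.022] 0.84
scene pan_mark [ 0.438  0.35  -0.002] 0.38
scene bar1 [ 0.523 -0.159  0.001] 0.62
scene bar1 [ 0.58  -0.169  0.004] 0.48
scene bar1 [0.571 0.123 0.078] 0.33
side pan_handle [ 0.455 -0.107  0.046] 0.55
side pan_mark [ 0.556 -0.122  0.019] 0.74
side pan_mark [ 0.528 -0.06   0.008] 0.21
side bar1 [ 0.524 -0.16   0.007] 0.74
side bar1 [ 0.577 -0.171  0.   ] 0.55
bar1 0.83 [ 0.5758 -0.168 ] -8.5 52 19 937
bar1 0.55 [0.6044 0.0589] 6.5 249 190 26502
pan_handle 0.86 [ 0.512  -0.1051] -9.5 181 173 19245
pan_handle 0.54 [0.5825 0.0437] 6.5 222 170 26231
shift [-0.04 -0.14 12.53] turn -0.1 q6 -108.8 curyaw 81.4 pos [ 0.4584 -0.1052  0.1403]
```

View pics/w7.png

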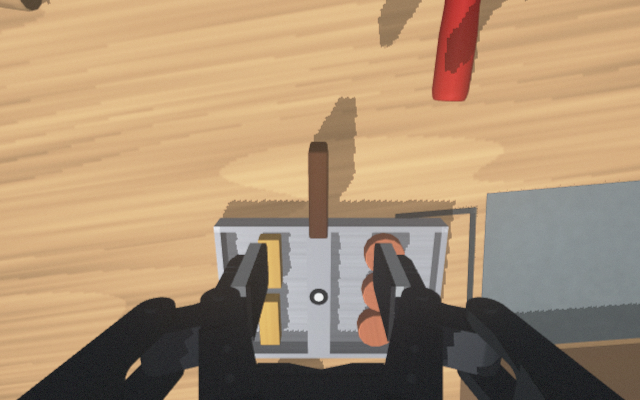

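Both bars are in the small bay at (270,260), (270,320), the discs are in the large bay, and the handle at (318,190) lines up with the gripper. I'll grip it.

Request:
move_arm(series="0 -0.05 4 0 -0.1; 0 -0.05 8 0 -0.1; 0 -0.05 11 0 -0.1; 0 -0.05 12.3 0 -0.1; 0 -0.05 12.3 0 -0.1; 0 -0.05 12.3 0 -1; 0 -0.05 12.3 0 -1; 0 -0.05 12.3 0 -1", force=70)

```text
time_s: 26.25
position: [0.4589, -0.1061, 0.0186]
tool_rot: [[-0.989, 0.15, 0.002], [0.15, 0.989, -0.001], [-0.002, -0.001, -1.0]]
ft_force: [-1.3, -0.8, 5.4]
grip_width: 0.0129
gripper_force: 69.3
```

```bash
python3 - <<'E'
from h import *
s=observe();print(s['grip_width'],s['gripper_force'],s['ft_force'],s['position'])
d=img('wrist');R=cv2.Rodrigues(np.array(d['rvec']))[0];t=np.array(d['tvec']).ravel()
Rt=np.array(s['tool_rot']);pt=np.array(s['position'])
Rc=R@Rt; tc=R@pt+t            # cam<-tool
def pose(Rt,pt):
    Rw=Rc@Rt.T; return dict(camera_matrix=d['camera_matrix'],rvec=cv2.Rodrigues(Rw)[0],tvec=tc-Rw@pt)
w1=pose(np.array([[0,1,-.001],[1,0,0],[0,-.001,-1.]]),np.array([.55,0,.2313]))
w6=pose(np.array([[-.989,.147,0],[.147,.989,0],[0,0,-1.]]),np.array([.444,.1394,.1383]))
print('check mark',ray(w1,[[326,268]],.02))
print('nozzle',ray(w1,[[352,14]],.085))
def yaw(a): return round(float(np.degrees(np.arctan2(*(a[1]-a[0])[1::-1]))),2)
for nm,w,px,z in(('backbase',w1,[[436,3],[416,138]],0),('backtop',w1,[[455,3],[438,165]],.064),('plate',w1,[[267,129],[415,138]],0),('gateL',w1,[[277,138],[394,147]],0),('gatefront',w1,[[277,138],[276,185]],0),
  ('plateleft',w1,[[266,5],[267,129]],0),('platefront w6',w6,[[209,249],[460,230]],0)):
    a=ray(w,px,z);print(nm,a[:,:2].round(4).tolist(),yaw(a))
for c in('scene','side'):
    p=img(c);u=proj(p,[.572,.125,.085])[0].astype(int)
    k=p['pixels'][u[1]-40:u[1]+40,u[0]-50:u[0]+50];print(c,u);cv2.imwrite(f'pics/noz_{c}.png',cv2.resize(k,None,fx=4,fy=4,interpolation=cv2.INTER_CUBIC))
a=cv2.imread('pics/noz_scene.png');b=cv2.imread('pics/noz_side.png');cv2.imwrite('pics/noz.png',np.hstack([a,b]))
E
```

```text
0.012905406469711916 69.30965781211853 [-1.28389054 -0.79058602  5.42370405] [ 0.4589459  -0.10611554  0.018555  ]
check mark [[ 0.55705734 -0.12275838  0.02      ]]
nozzle [[0.57408708 0.12547731 0.085     ]]
backbase [[0.6609, 0.1499], [0.6523, 0.0211]] -93.84
backtop [[0.6571, 0.1371], [0.6567, 0.006]] -90.18
plate [[0.4941, 0.0305], [0.6512, 0.0211]] -3.4
gateL [[0.5044, 0.021], [0.6295, 0.0115]] -4.34
gatefront [[0.5044, 0.021], [0.5014, -0.031]] -93.25
plateleft [[0.4983, 0.1481], [0.4941, 0.0305]] -92.05
platefront w6 [[0.4923, 0.0338], [0.5064, 0.2532]] 86.33
scene [387 224]
side [308 163]
```

View pics/noz.png

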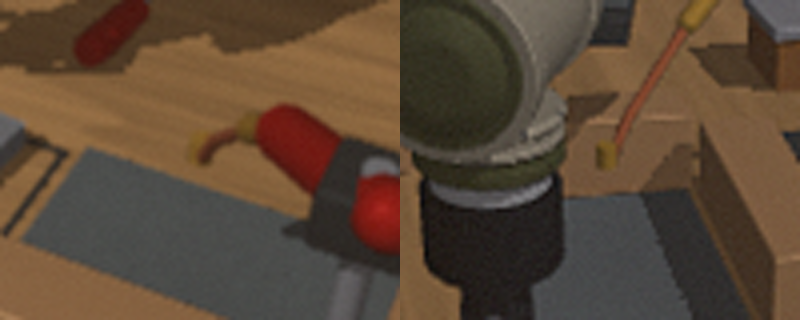

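The nozzle tip is at scene ≈(386.5,223.5) and side ≈(309.5,164.5), which agrees with (0.573, 0.124). Now I'll slide the pan slowly.

Request:
move_arm(series="0.05 0.6 0 0 -1; 0.1 1.8 0 0 -1; 0.3 3.4 0 -0.5 -1; 0.5 5.2 0 -1 -1; 0.6 7 0 -1.5 -1; 0.8 8.8 0 -2 -1; 0.9 10.2 0 -2.5 -1; 0.9 11 0 -2.5 -1")

```text
time_s: 27.4
position: [0.4669, 0.0039, 0.0186]
tool_rot: [[-0.994, 0.107, 0.003], [0.107, 0.994, -0.002], [-0.003, -0.002, -1.0]]
ft_force: [-1.4, -9.6, 4.5]
grip_width: 0.0125
gripper_force: 69.6
```

```bash
python3 - <<'E'
from h import *
s=observe();print(s['grip_width'],s['gripper_force'],s['ft_force'],s['position'])
sc=img('scene');si=img('side');img('wrist')
for c in('wrist','scene','side'):
 for n in('pan_handle','pan_mark'):
  for r in spotter.mark_of(n,c)[:1]: print(c,n,np.round(r['point'],3),round(r['score'],2))
P=[np.c_[cv2.Rodrigues(np.array(d['rvec']))[0],np.array(d['tvec']).ravel()] for d in(sc,si)]
P=[np.array(d['camera_matrix'])@p for d,p in zip((sc,si),P)]
X=cv2.triangulatePoints(P[0],P[1],np.array([[386.5],[223.5]]),np.array([[309.5],[164.5]])).ravel();print('noz',X[:3]/X[3])
print(ray(sc,[386.5,223.5],.085),ray(si,[309.5,164.5],.085))
go(.4748,.131,s['position'][2],86.4)
E
```

```text
0.012469621302186144 69.59858179092407 [-1.36307955 -9.55549818  4.49395573] [0.46688829 0.00389452 0.01856594]
wrist pan_handle [0.464 0.007 0.049] 0.73
scene pan_handle [0.463 0.005 0.046] 0.91
scene pan_mark [ 0.562 -0.01   0.022] 0.92
side pan_handle [0.466 0.009 0.044] 0.8
side pan_mark [ 0.566 -0.01   0.018] 0.81
noz [0.57292536 0.12182373 0.08511287]
[[0.57093439 0.12217303 0.085     ]] [[0.57332426 0.1201507  0.085     ]]
shift [5.800e-01 1.265e+01 1.000e-02] turn -2.6 q6 -98.0 curyaw 83.8 pos [0.467  0.0046 0.0186]
```

Request:
move_arm(series="0.05 1.2 0 -0.3 -1; 0.1 3 0 -0.7 -1; 0.2 5 0 -1 -1; 0.3 7 0 -1.4 -1; 0.4 9 0 -1.8 -1; 0.5 10.8 0 -2.2 -1; 0.6 12 0 -2.6 -1; 0.6 12.5 0 -2.6 -1")

```text
time_s: 28.85
position: [0.474, 0.1288, 0.0186]
tool_rot: [[-0.998, 0.061, 0.002], [0.061, 0.998, -0.002], [-0.002, -0.001, -1.0]]
ft_force: [-1.4, -10.2, 8.0]
grip_width: 0.0127
gripper_force: 70.2
```

```bash
python3 - <<'E'
from h import *
s=observe();print(s['grip_width'],s['gripper_force'],s['ft_force'],s['position'],np.round(s['tool_rot'],3)[:,1])
sc=img('scene');si=img('side');w=save('wrist','w8.png')
for c in('scene','side'):
 for n in('pan_mark','nozzle_tip','pan','hearth','gate','disc1','bar1','brick'):
  for r in spotter.mark_of(n,c)[:3 if n[-1]=='1' else 1]: print(c,n,np.round(r['point'],3),round(r['score'],2))
o=[]
for p in(sc,si):
    u=proj(p,[.5735,.124,.05])[0].astype(int);print(u)
    o.append(cv2.resize(p['pixels'][u[1]-35:u[1]+35,u[0]-50:u[0]+50],None,fx=4,fy=4,interpolation=cv2.INTER_CUBIC))
cv2.imwrite('pics/al.png',np.hstack(o))
E
```

```text
0.01270087848744837 70.20181775093079 [ -1.36414089 -10.24579935   8.01725523] [0.47396796 0.12875296 0.01855119] [ 0.061  0.998 -0.001]
scene pan_mark [0.573 0.122 0.022] 0.71
scene nozzle_tip [0.572 0.121 0.084] 0.9
scene pan [0.571 0.131 0.003] 0.7
scene hearth [0.572 0.124 0.005] 0.74
scene gate [ 0.563 -0.015  0.03 ] 0.85
scene disc1 [0.541 0.179 0.001] 0.5
scene disc1 [ 0.563 -0.017  0.032] 0.45
scene disc1 [0.574 0.177 0.005] 0.41
scene bar1 [0.545 0.079 0.001] 0.53
scene bar1 [0.6   0.076 0.005] 0.47
scene brick [0.438 0.35  0.   ] 0.83
side pan_mark [0.572 0.121 0.02 ] 0.85
side nozzle_tip [0.572 0.125 0.085] 0.59
side pan [ 0.576  0.134 -0.007] 0.56
side hearth [0.47  0.129 0.045] 0.4
side gate [ 0.566 -0.016  0.033] 0.62
side disc1 [0.574 0.177 0.   ] 0.5
side disc1 [0.616 0.167 0.002] 0.47
side disc1 [0.539 0.182 0.006] 0.45
side bar1 [0.545 0.082 0.006] 0.67
side bar1 [0.597 0.078 0.002] 0.55
[385 235]
[309 175]
```

View pics/al.png

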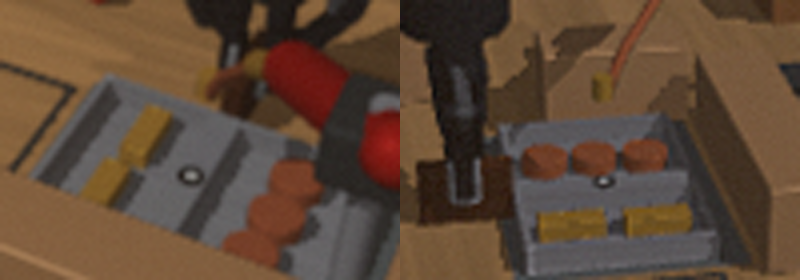

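View pics/w8.png

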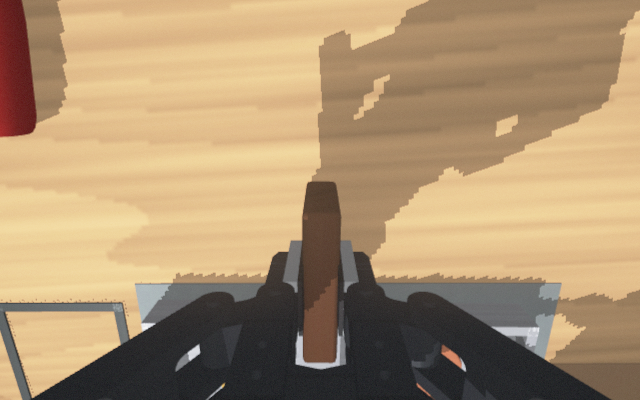

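The blanks stayed in their bays, and the mark is at scene (382.5,243.8), side (310,185.3). The plate's front edge in the wrist view is level, (135,283)–(560,283), so the pan is square. I'll compare mark and nozzle by triangulation.

```bash
python3 - <<'E'
from h import *
sc=img('scene');si=img('side');w=img('wrist')
P=[np.array(d['camera_matrix'])@np.c_[cv2.Rodrigues(np.array(d['rvec']))[0],np.array(d['tvec']).ravel()] for d in(sc,si)]
def tri(a,b):
    X=cv2.triangulatePoints(P[0],P[1],np.array(a,float)[:,None],np.array(b,float)[:,None]).ravel();return X[:3]/X[3]
print(tri((386.5,223.5),(309.5,164.5)),tri((382.5,243.75),(310,185.25)))
print('mark rays',ray(sc,[382.5,243.75],.02),ray(si,[310,185.25],.02))
a=ray(w,[[135,283],[560,283]],0);print('plate yaw',np.degrees(np.arctan2(*(a[1]-a[0])[1::-1]))-90)
print(observe()['position'],observe()['tool_rot'][0][1])
E
```

```text
[0.57292536 0.12182373 0.08511287] [0.57343955 0.12003943 0.02108387]
mark rays [[0.57093916 0.12015513 0.02      ]] [[0.57423135 0.12071566 0.02      ]]
plate yaw -3.5148573846616102
[0.47404152 0.12915381 0.01856087] 0.06219704051231817
```

Request:
move_arm(series="0 0.1 0 0 -1; 0 0.2 0 0 -1; 0 0.2 0 0 -1; 0 0.2 0 0 -0.45; 0 0.2 0 0 -0.35; 0 0.2 0 0 -0.35; 0 0.2 -3 0 -0.35; 0 0.2 -8 0 -0.35")

```text
time_s: 30.95
position: [0.4725, 0.1314, 0.0972]
tool_rot: [[-0.998, 0.061, -0.004], [0.061, 0.998, -0.0], [0.004, -0.0, -1.0]]
ft_force: [0.5, 0.8, 0.5]
grip_width: 0.0276
gripper_force: 0.0
```

```bash
python3 - <<'E'
from h import *
sc=img('scene');si=img('side');w=img('wrist')
print(observe()['grip_width'])
for c in('scene','side'):
 for n in('pan_mark','nozzle_tip','brick'):
  for r in spotter.mark_of(n,c)[:1]: print(c,n,np.round(r['point'],3),round(r['score'],2))
print(top('brick','wrist',.064,w))
go(.42,.3,.2,86.4)
E
```

```text
0.02753310446222583
scene pan_mark [0.57  0.121 0.022] 0.8
scene nozzle_tip [0.57  0.121 0.083] 0.81
scene brick [0.44  0.352 0.001] 0.67
side nozzle_tip [0.576 0.13  0.089] 0.63
side brick [0.443 0.352 0.002] 0.56
[(0.76, array([0.4416, 0.2862]), 11.9, 104, 25, 7224)]
shift [  6.34  16.51 -10.34] turn 0.1 q6 -84.8 curyaw 86.5 pos [0.473  0.1313 0.0965]
```

Request:
move_arm(series="1 0 -4 0 0; 3 3 -8 0 1; 4 7 -11 0 1; 5 12 -13 0 1; 5 17 -13 0 1; 5 20 -13 0 1; 5 20 -13 0 1; 5 20 -13 0 1")

```text
time_s: 32.45
position: [0.4355, 0.3334, 0.2268]
tool_rot: [[-0.998, 0.061, -0.001], [0.061, 0.998, -0.001], [0.001, -0.001, -1.0]]
ft_force: [0.1, 0.4, -0.1]
grip_width: 0.0855
gripper_force: 0.0
```

```bash
python3 - <<'E'
from h import *
w=save('wrist','w9.png')
print(top('brick','wrist',.064,w),top('brick','wrist',0,w))
for r in spotter.mark_of('brick_mid','wrist'): print(np.round(r['point'],3),round(r['score'],2))
go(.441,.351,.1)
E
```

```text
[(0.91, array([0.4401, 0.354 ]), 4.0, 119, 58, 8044)] [(0.91, array([0.4567, 0.3572]), 4.0, 144, 70, 8044)]
[0.443 0.354 0.029] 0.62
shift [-0.41  1.81 12.74] turn None q6 -61.4 curyaw 86.4 pos [0.4358 0.3332 0.2274]
```

View pics/w9.png

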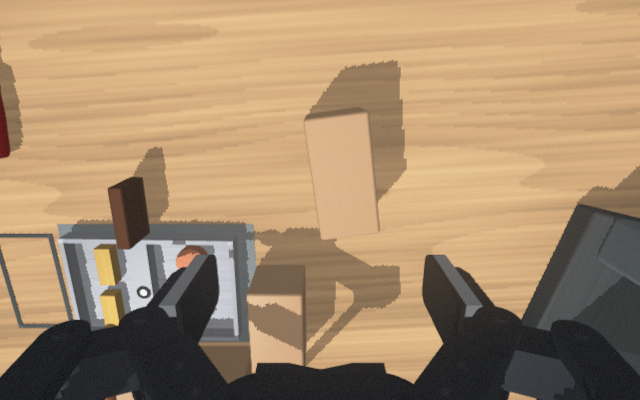

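The brick top spans (305,120)–(378,235), with centre (0.4415, 0.3535), yaw +4° and free surroundings.

Request:
move_arm(series="-0.2 1 3 -4 1; -0.4 2.05 7 -7.6 1; -0.4 2.05 12 -7.6 1; -0.4 2.05 15 -7.6 1; -0.4 2.05 18 -7.6 1; -0.4 2.05 20 -7.6 1; -0.4 2.05 21.1 -7.6 1; -0.4 2.05 21.1 -7.6 1")

```text
time_s: 33.65
position: [0.4409, 0.3539, 0.0162]
tool_rot: [[-0.997, -0.071, -0.001], [-0.071, 0.997, -0.0], [0.001, -0.0, -1.0]]
ft_force: [0.1, -0.4, 0.8]
grip_width: 0.0857
gripper_force: 0.0
```

Request:
move_arm(series="0 0 0 0 -1; 0 0 0 0 -1; 0 0 0 0 -1; 0 0 0 0 -1; 0 0 0 0 -1", force=60)

```text
time_s: 34.28
position: [0.4413, 0.3544, 0.0174]
tool_rot: [[-0.997, -0.072, 0.002], [-0.072, 0.997, 0.001], [-0.002, 0.001, -1.0]]
ft_force: [-0.4, -1.2, 6.8]
grip_width: 0.0567
gripper_force: 65.1
```

Request:
move_arm(series="0 0 -3 0 -1; 0 0 -7 0 -1; 0 0 -11 0 -1; 0 0 -12 0 -1; 0 0 -12 0 -1")

```text
time_s: 34.9
position: [0.4406, 0.3541, 0.1358]
tool_rot: [[-0.997, -0.072, -0.0], [-0.072, 0.997, -0.0], [0.0, -0.0, -1.0]]
ft_force: [-0.1, 0.6, -3.1]
grip_width: 0.0562
gripper_force: 64.9
```

```bash
python3 - <<'E'
from h import *
s=observe();print(s['grip_width'],s['gripper_force'],s['ft_force'])
go(.44,-.0169,.136,86.4)
go(.5645,-.0169,.136,86.4)
E
```

```text
0.05622290166249896 64.92717504501343 [-0.11838314  0.57809683 -3.06437352]
shift [ 2.71e+00 -3.70e+01 -1.00e-02] turn 7.7 q6 -67.3 curyaw 94.1 pos [0.4406 0.3541 0.1358]
shift [-9.710e+00 -3.789e+01 -2.000e-02] turn 7.7 q6 -67.3 curyaw 94.1 pos [0.4406 0.3541 0.1358]
```

Request:
move_arm(series="0.3 -4 0 2 -1; 0.7 -9 0 4 -1; 1 -14 0 6 -1; 1.4 -19 0 7.7 -1; 1.8 -24 0 7.7 -1; 2.2 -29 0 7.7 -1; 2.5 -34 0 7.7 -1; 2.7 -37 0 7.7 -1")

```text
time_s: 35.9
position: [0.4395, -0.0186, 0.1347]
tool_rot: [[-0.998, 0.065, -0.003], [0.065, 0.998, 0.001], [0.003, 0.001, -1.0]]
ft_force: [0.3, -0.4, -2.2]
grip_width: 0.0565
gripper_force: 65.2
```

```bash
python3 - <<'E'
from h import *
s=observe();print(s['grip_width'],s['gripper_force'],s['ft_force'])
w=save('wrist','w10.png')
print(top('gate','wrist',0,w))
go(.5645,-.0169,.136,86.4)
E
```

```text
0.056451532931168856 65.19340753555298 [ 0.25593687 -0.4246673  -2.20404286]
[(0.59, array([0.5905, 0.1736]), 86.7, 240, 179, 5110), (0.51, array([0.5488, 0.1909]), 44.2, 46, 34, 1455)]
shift [-12.42   1.04  -0.16] turn -0.2 q6 -104.1 curyaw 86.2 pos [ 0.4398 -0.019   0.1347]
```

View pics/w10.png

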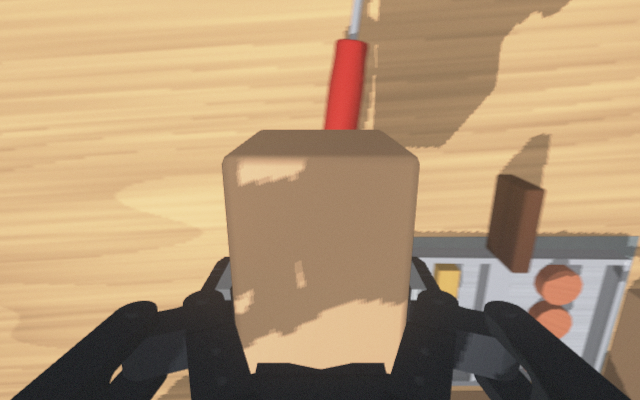

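The brick is held squarely at (320,240) and the pan is undisturbed.

Request:
move_arm(series="-3 0.2 0 -0.1 -1; -7 0.5 0 -0.2 -1; -11 0.8 0 -0.2 -1; -12.4 0.95 0 -0.2 -1; -12.4 0.95 3 -0.2 -1; -12.4 0.95 6 -0.2 -1; -12.4 0.95 7 -0.2 -1; -12.4 0.95 7 -0.2 -1")

```text
time_s: 37.0
position: [0.5644, -0.0146, 0.0656]
tool_rot: [[-0.998, 0.059, -0.002], [0.059, 0.998, 0.0], [0.002, 0.0, -1.0]]
ft_force: [0.1, 0.5, -2.2]
grip_width: 0.0559
gripper_force: 65.2
```

```bash
python3 - <<'E'
from h import *
s=observe();print(s['grip_width'],s['gripper_force'],s['ft_force'])
sc=img('scene');si=img('side')
for c in('scene','side'):
 for n in('brick_mid','brick','gate'):
  for r in spotter.mark_of(n,c)[:1]: print(c,n,np.round(r['point'],3),round(r['score'],2))
go(.564,-.0175,.018,86.4)
E
```

```text
0.05587865500254099 65.21040916442871 [ 0.1185652   0.49251694 -2.18138397]
scene brick_mid [0.612 0.175 0.003] 0.43
scene brick [ 0.564 -0.016  0.046] 0.64
scene gate [ 0.563 -0.017  0.035] 0.8
side brick_mid [ 0.565 -0.015  0.08 ] 0.67
side brick [ 0.567 -0.021  0.05 ] 0.73
side gate [ 0.564 -0.018  0.034] 0.91
shift [ 0.08 -0.24  4.88] turn 0.2 q6 -100.1 curyaw 86.6 pos [ 0.5649 -0.0151  0.0668]
```

Request:
move_arm(series="0.05 -0.2 1 0.1 -1; 0.05 -0.25 2.5 0.2 -1; 0.05 -0.25 3.7 0.2 -1; 0.05 -0.25 4.4 0.2 -1; 0.05 -0.25 4.7 0.2 -1; 0.05 -0.25 4.7 0.2 -1; 0.05 -0.25 4.7 0.2 -1")

```text
time_s: 38.28
position: [0.5643, -0.0175, 0.0197]
tool_rot: [[-0.998, 0.063, 0.001], [0.063, 0.998, -0.0], [-0.001, -0.0, -1.0]]
ft_force: [-0.3, -0.5, -2.2]
grip_width: 0.0562
gripper_force: 65.2
```

```bash
python3 - <<'E'
from h import *
go(.564,-.0175,.0178,86.4);s=observe();print(s['grip_width'],s['gripper_force'],s['ft_force'])
w=save('wrist','w11.png');si=img('side');u=proj(si,[.565,-.017,.03])[0].astype(int)
cv2.imwrite('pics/s11.png',cv2.resize(si['pixels'][u[1]-50:u[1]+50,u[0]-80:u[0]+80],None,fx=5,fy=5,interpolation=cv2.INTER_CUBIC))
E
```

```text
shift [0.03 0.   0.19] turn 0.0 q6 -100.2 curyaw 86.4 pos [ 0.5643 -0.0175  0.0197]
0.056166445862620686 65.21319508552551 [-0.30820232 -0.53164411 -2.24810915]
```

View pics/s11.png

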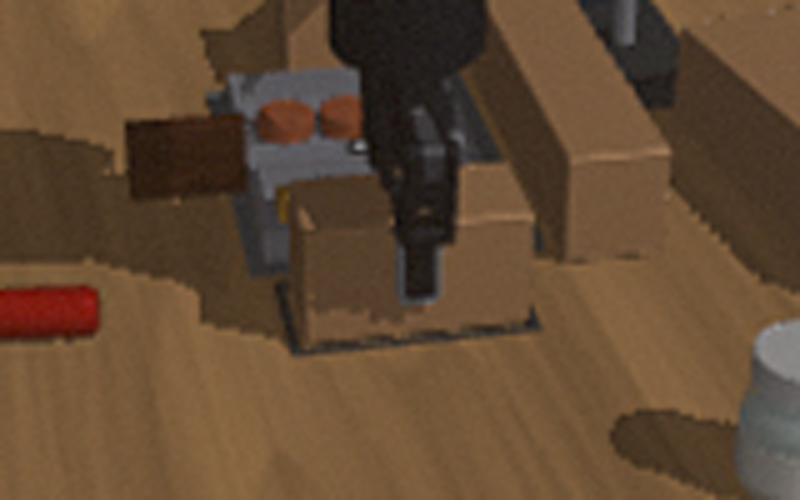

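The brick stands inside the outline: near line at (290–540, 345), with about 10 px gaps at both ends. I'll release it.

Request:
move_arm(series="0 0 0.2 0 -1; 0 0 0.2 0 -1; 0 0 0.2 0 0.5; 0 0 0.2 0 0.5; 0 0 0.2 0 0.5; 0 0 -3 0 0.5; 0 0 -8 0 0.5; 1 0 -12 0 0.5")

```text
time_s: 39.38
position: [0.5545, -0.017, 0.1412]
tool_rot: [[-0.998, 0.063, 0.001], [0.063, 0.998, -0.0], [-0.001, -0.0, -1.0]]
ft_force: [-0.0, 1.1, -0.2]
grip_width: 0.0646
gripper_force: 0.0
```

Request:
move_arm(series="4 0 -2 0 0.5; 8 0 -6 0 0.5; 12 0 -8 0 0.5; 14 0 -8 0 0.5; 14 0 -8 0 0.5; 14 0 -8 0 0.5")

```text
time_s: 40.12
position: [0.4151, -0.0082, 0.2193]
tool_rot: [[-0.998, 0.063, 0.0], [0.063, 0.998, -0.0], [-0.0, -0.0, -1.0]]
ft_force: [0.5, -0.7, -0.8]
grip_width: 0.0641
gripper_force: 0.0
```

```bash
python3 - <<'E'
from h import *
print(observe()['time_s'],observe()['position'],observe()['ft_force'])
w=save('wrist','w12.png');sc=img('scene');si=img('side')
print(top('brick','wrist',.064,w))
for c in('wrist','scene','side'):
 for n in('brick_mid','pan_mark','nozzle_tip','disc1','bar1','jar','steel_ring'):
  for r in spotter.mark_of(n,c)[:3 if n[-1]=='1' else 1]: print(c,n,np.round(r['point'],3),round(r['score'],2))
o=[]
for p in(sc,si):
    u=proj(p,[.57,.05,.03])[0].astype(int)
    o.append(cv2.resize(p['pixels'][u[1]-60:u[1]+60,u[0]-65:u[0]+65],None,fx=3,fy=3,interpolation=cv2.INTER_CUBIC));print(u)
cv2.imwrite('pics/fin.png',np.hstack(o))
E
```

```text
40.125 [ 0.41506724 -0.00824684  0.21927034] [ 0.46102228 -0.67637505 -0.80671717]
[(0.8, array([ 0.551 , -0.0157]), -3.5, 141, 57, 6930), (0.3, array([0.5734, 0.1311]), 86.0, 352, 203, 12748)]
wrist disc1 [0.537 0.182 0.003] 0.8
wrist disc1 [0.578 0.181 0.004] 0.7
wrist disc1 [0.611 0.17  0.005] 0.56
wrist bar1 [0.6   0.078 0.006] 0.67
wrist bar1 [0.541 0.082 0.005] 0.54
wrist bar1 [0.578 0.174 0.004] 0.17
wrist jar [ 0.701 -0.197 -0.004] 0.63
scene brick_mid [ 0.56  -0.02   0.032] 0.73
scene pan_mark [0.571 0.122 0.02 ] 0.75
scene nozzle_tip [0.572 0.123 0.082] 0.57
scene disc1 [ 0.54   0.181 -0.001] 0.59
scene disc1 [0.574 0.177 0.006] 0.48
scene disc1 [0.615 0.175 0.002] 0.41
scene bar1 [0.598 0.079 0.004] 0.6
scene bar1 [0.544 0.08  0.003] 0.41
scene jar [ 0.696 -0.197  0.001] 0.82
scene steel_ring [ 0.504 -0.455 -0.002] 0.56
side brick_mid [0.473 0.131 0.044] 0.37
side pan_mark [0.571 0.124 0.021] 0.55
side nozzle_tip [0.572 0.124 0.086] 0.98
side disc1 [0.54  0.18  0.009] 0.53
side disc1 [ 0.574  0.176 -0.001] 0.44
side disc1 [0.616 0.166 0.003] 0.43
side bar1 [0.544 0.08  0.01 ] 0.6
side jar [ 0.698 -0.198 -0.002] 0.85
[355 232]
[314 194]
```

View pics/fin.png

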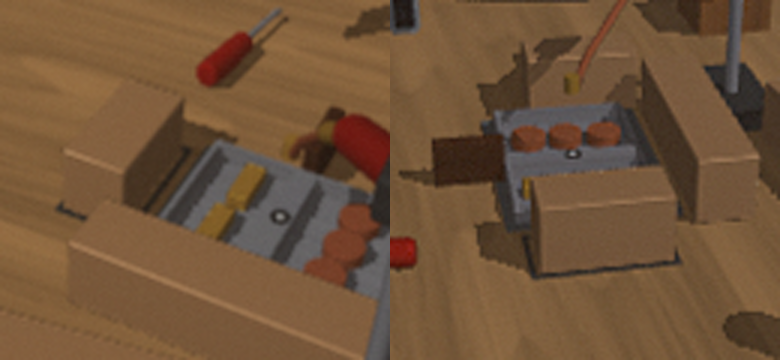

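The brick stands inside the outline and square. The mark is directly under the nozzle (pan_mark 0.571, 0.123; nozzle 0.572, 0.1235), and the blanks, jar and ring are as they should be. I'm handing it in.

```bash
python3 -c "
from rig import order
print(order.close_job())"
```

```text
the job is handed in; nothing more can be done
None
```

The job is handed in, with no verdict shown: three copper discs are in the large bay and two brass bars in the small bay (no third bar was seen), the pan was slid in square with its mark within about 2 mm of straight under the nozzle, and the loose firebrick stands inside the outline with the jar and ring untouched.

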